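# Flip the offers sign and hold the ticket clip open over it

### The arm

A 6-joint arm with a two-finger parallel gripper is mounted at the origin on the work surface. World frame = base frame: x ahead of the robot, y to its left, z up, the work surface at z = 0. Lengths are in m, angles in rad, forces in N, time in s.
With the tool pointing down it reaches from about 0.25 to 0.725 m from the base axis. Payload 4 kg.
Tool frame: the origin (TCP) lies on the centre line of the jaws, within the pads' length; the fingertips stand 25 mm ahead of it and the grasp point (between the pads) lies 6 mm ahead of it; z points along the fingers, x is the direction in which the jaws open and shut, and the axes are right-handed (so a half turn about z gives the same grasp; the last joint's range is limited). The gripper opens to 85 mm and grips with 20 to 120 N. Pads are 22 mm wide; open, the fingers measure 114 mm over their backs; the gripper's body (76 mm by 85 mm) begins 54 mm behind the grasp point. The pads swing forward as they close: fully open they stand 13 mm farther back than shut.
Start: joints at [1.214, 0.241, 0.005, 1.335, 0, 1.571], TCP at [0.175, 0.469, 0.218] pointing down, gripper open.
Joint ranges: [-2.72, 2.72], [-1.05, 1.87], [-1.09, 1.28], [-1.99, 2.15], [-1.42, 1.44], [-3.14, 3.14]. Speed limits (rad/s): [2.79, 2.79, 3.14, 3.14, 3.14, 3.14].

### API

Orientations are given as a unit quaternion [x, y, z, w].
In Python, from workcell import bot, imaging, order gives the robot as it stands.
- The arm moves only by the tool carry_out, never from a script. Its argument "moves" is a list of rows, each a list of 5 numbers: the shift along the tool's x, y, z scaled (see below), then the turn about the tool's z scaled (see below), then the opening, from -1 (shut) to 1 (fully open). In form: [[tx, ty, tz, roll, hand], ...]. A call has 1 to 20 rows; each row is the pose to reach, as a shift and turn from the pose commanded when the call began, along the tool's axes at that moment; what a row does not reach only later rows make up. The controller multiplies each number of a shift by 0.1 m and each number of a turn by 90 degrees. A row lasts 1/10 s, in which the tool goes at most 50 mm and 8.59 degrees, less where a joint would pass 70% of its speed; a pose out of reach is approached as far as the arm can. A call with a number of a shift or a turn outside -1 to 1 is refused whole. A call with a gripper value outside its range is refused whole. The fingers move at their own pace and stop on an object; the grip force is fixed at half the most. Time passes only in rows, so rows that repeat a pose let the fingers close. It gives the time, the measured TCP pose, the force and the opening at its end, in the units of the state.
- bot.get_obs(): the state, without advancing time (a new reading comes with each control period).
- imaging.camera(name): name is "side" or "top"; returns the picture (480x640x3 uint8, red, green, blue); there is no depth.
- imaging.camera_model(name): a dict with "fovy" (degrees; the focal length in pixels is half the picture's height over the tangent of half this angle, whatever the lens; pixels are square), "cx", "cy" (the principal point, pixels), "dist" ([k1, k2, p1, p2, k3] as OpenCV has them; the pictures are not rectified), "eye" and "rotation" of the camera in the world. Camera axes: x right, y up, looking along -z (the intrinsics and any distortion apply to the point x, -y, -z); pixel columns grow to the right and rows downward; lengths in m; the calibration is good to about 2 mm. A picture is of the moment at which its call begins. camera_model takes no time and is no camera call.
- order.job_done(): hands the job in, once; it reports no verdict.
The state is a dict: "clock": time; "joint_pos": joint angles; "joint_vel": joint speeds; "tau": joint torques, N m; "eef_pos": TCP position; "tool_rot": TCP orientation; "ft_force": force on the tool from outside, world axes, zero at the start; "ft_torque": the same for the moment, N m; "grip_width": finger opening in m.
Only numpy, scipy, OpenCV 4.12 (cv2) and the standard library are available. Lean on these libraries where they do the work, as an engineer would, in place of code of your own. Each camera call takes 0.05 s, during which the arm holds its last target.

### The job

Flip the counter sign right over, until it stands fully upright with its orange face towards the customers (away from the robot). Then take the green spring clip off its rack, squeeze it wide open and hold it level and square over the middle of the sign's top edge, the jaws reaching well down either side of the edge but nothing touching the sign, so that I can slip a ticket in. Finish while still holding the clip squeezed open there, and leave the other things on the counter where they stand.

Things in the scene. Friction and masses are not known exactly. Their poses are not given: they have to be found in the camera images.
- sign: Fixed black stand of the flip sign: base 110 (x) x 165 (y) x 12 mm, two posts 22 (x) x 12 (y) mm, 115 mm high, centred 72.5 mm either side of the middle. Origin: centre of the underside, on the counter. y runs along the panel's turning axis; +x points to the customers' side, away from the robot (within about 25 degrees). Does not move.
- sign_axis (a point): Middle of the panel's horizontal turning axis, 100 mm above the counter, fixed to the stand, axes as the stand's (axis along y). The panel is a rigid board 140 mm tall, 120 mm wide (y), 8 mm thick, carried by its middle between the posts; one face grey, the other orange with a white cup picture.
- sign_top (a point): Point fixed to the stand, 170 mm above the counter: where the middle of the panel's top edge is whenever the panel stands upright (at the start of its turn and at the end). Axes as the stand's; the upright panel's thickness lies along x, its top edge along y.
- panel (a joint): Turn of the panel, rad. 0: upright, orange face to the robot; growing, the upper edge tips towards the robot (stand's -x), flat at 1.57; at 3.14 upright again against a stop, orange to the customers. No other way round. Starts at 0 to 0.3. Balanced; friction (1 N at the edge) keeps it where left, so a fingertip can push it round: first the top half, then the half rising on the far side.
- rack: Fixed clip rack: white base 90 (x) x 110 (y) x 12 mm with an upright aluminium fin 4 mm thick (x), 70 mm long (y), its top 62 mm above the counter. Origin: centre of the underside. The clip sits astride the middle of the fin. It does not move.
- clip: Green spring clip, about 80 g, clamped upright on the rack's fin, jaws down. Origin: midway between the jaw tips, at their underside (25 mm above the counter at first). z up, y along the pivot pin (45 mm above origin), x the way the handles are squeezed and the jaws part. Two flat handles 26 mm wide (y) rise from the pivot to 89 mm above origin, leaning out: 57 mm across (x) at the top at rest.
- clip_mouth (a point): The clip's origin again: midway between the jaw tips, at their underside; axes as the clip's. The jaws are 40 mm wide (y), 28 mm across outside (x) at rest, up to 60 mm when open; the space between them is 37 mm deep from the tips.
- clip_jaw (a joint): Opening of each jaw, rad, both halves move alike: 0 on the fin (tips 4 mm apart), 0.36 at the stop (tips about 36 mm apart, handles parallel, 25 mm across); 0.25 is about 26 mm. A spring shuts it: squeezing the handles takes about 3 N at first, 10 N at full gape; squeezing harder against the stop does no harm.
- tub: Bystander: loose jar with red label, 100 mm across, 140 mm tall. Origin: centre of the underside.
- tub2: Bystander: loose jar with yellow label, 90 mm across, 120 mm tall. Origin: centre of the underside.
- shaker: Bystander: loose blue shaker cup, 84 mm across, 130 mm tall. Origin: centre of the underside.
- bowl: Bystander: loose black bowl, 100 mm across, 45 mm tall. Origin: centre of the underside.
- shaker_lid: Bystander: loose black cup lid, 84 mm across, 34 mm tall. Origin: centre of the underside.
- scoop: Bystander: loose black-handled spoon, 150 mm long, lying on the counter. Origin: its middle, underside.

How it is judged:
On the way, in this order (a step that is already met when the one before it is completed fails the run):
1. the sign is flipped right over, upright, while the clip is still on its rack (value of joint panel above 2.99 rad and distance of clip from where it was at the start of the episode below 0.02 m), for 0.2 s.
2. the clip is squeezed and lifted off the rack (contact force between the fingers and clip above 2 N and height (world z) of clip above 0.07 m and contact force between clip and rack below 0.1 N), for 0.1 s.
At the end, for the whole second after the job is handed in: Panel flipped (over 2.99 rad); fingers hold the clip squeezed (clip_jaw over 0.25), mouth 6 to 34 mm below the top edge, within 8 mm of the panel mid-plane and 30 mm of the edge middle, square and upright within 0.25 rad, still; neither clip nor robot presses on the sign (under 0.5 N) (value of joint panel above 2.99 rad and value of joint clip_jaw above 0.25 rad and z of clip_mouth in the frame of sign_top between -0.034 and -0.006 m and x of clip_mouth in the frame of sign_top between -0.008 and 0.008 m and y of clip_mouth in the frame of sign_top between -0.03 and 0.03 m and angle between the y axis of clip and the y axis of sign, either way round below 0.25 rad and angle between clip's own z axis and vertical below 0.25 rad and contact force between each of clip, the arm, the fingers and sign below 0.5 N and contact force between the fingers and clip above 3 N and linear speed of clip below 0.03 m/s); the arm keeps its last pose, push and grip.
It fails at once if another thing on the counter is shoved or knocked over (moved more than 40 mm) (distance of any of tub, tub2, shaker, bowl, shaker_lid, scoop from where it was at the start of the episode above 0.04 m).
It also fails if it takes over 64 s, if anything falls off the work surface, if the arm or the gripper's body presses on something with over 40 N, if the wrist force passes 120 N, or if a joint passes its speed limit or range.

## Working session

There is one attempt and no reset: what is moved stays moved. The work goes in short steps, Python scripts to look and compute and a tool call to move; the robot and the scene stay as the last step left them, time stands still between calls to the robot, and variables do not carry over. Pictures are saved under pics/ and viewed, and the job is handed in when it is done.

Besides the shell and the picture viewer there is one more tool, called after "Call:" as a command line: name --pt "numbers of a row" for each row, then --argument value for the rest. carry_out: Moves the arm, as the interface text tells. Its arguments: {"type":"object","properties":{"moves":{"type":"array","items":{"type":"array","items":{"type":"number","minimum":-1,"maximum":1}}}},"required":["moves"]}

```bash
ls; mkdir -p pics; python3 - <<'E'
from workcell import bot, imaging, order
import cv2
for n in ("side","top"):
    im=imaging.camera(n); cv2.imwrite(f"pics/{n}0.png",im[:,:,::-1]); print(imaging.camera_model(n))
print(bot.get_obs())
E
```

```text
pics
{'fovy': 51.96683439803029, 'cx': 326.00316790379816, 'cy': 240.38915551260612, 'dist': array([-0.09082779,  0.        ,  0.        ,  0.        ,  0.        ]), 'eye': array([ 0.39670376, -0.9246029 ,  0.75227483]), 'rotation': array([ 0.4743488 , -0.06001533, -0.09156851,  0.87350248])}
{'fovy': 55.43433399277427, 'cx': 315.6884727664522, 'cy': 239.17307494833753, 'dist': array([-0.00311956,  0.        ,  0.        ,  0.        ,  0.        ]), 'eye': array([0.51278681, 0.01605097, 1.40011556]), 'rotation': array([ 0.0175969 , -0.02765675, -0.70320666,  0.71022943])}
{'clock': 0.1, 'joint_pos': array([1.21396303e+00, 2.41332382e-01, 3.89160498e-03, 1.33519719e+00,
       4.11438551e-05, 1.57081573e+00]), 'joint_vel': array([-0.000232  , -0.00132089,  0.00203767,  0.00018692, -0.0004171 ,
       -0.0010803 ]), 'tau': array([ 4.40055428e-04, -3.73138404e+01,  2.53010166e+01,  1.08852738e-02,
        6.26519338e-06,  1.11524912e-05]), 'eef_pos': array([0.17444165, 0.46797057, 0.21671709]), 'tool_rot': array([ 8.21378670e-01,  5.70382531e-01, -7.68065784e-04,  5.08337139e-04]), 'ft_force': array([-0.13245607,  0.68495118, -0.3547657 ]), 'ft_torque': array([ 0.01203577,  0.02561242, -0.01205302]), 'grip_width': 0.08556524277533957}
```

View pics/side0.png

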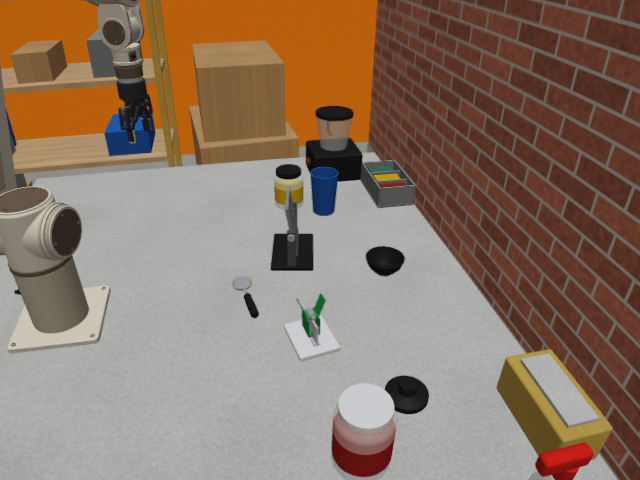

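View pics/top0.png

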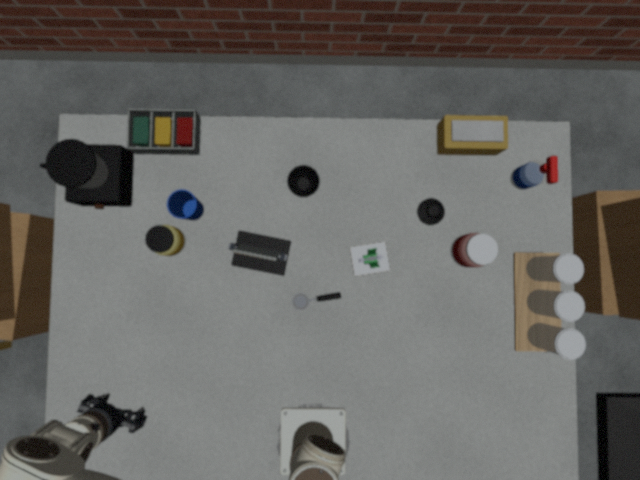

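The side view shows the stand near (292,250), the clip on its rack near (312,335), and the spoon near (245,295). The top view shows the sign near (262,254) and the rack near (370,258). I'll zoom in on both.

```bash
cat > h.py <<'E'
import numpy as np, cv2
from workcell import bot, imaging, order
from scipy.spatial.transform import Rotation as R
def K(m):
    f=240/np.tan(np.radians(m['fovy']/2)); return np.array([[f,0,m['cx']],[0,f,m['cy']],[0,0,1.]])
def RT(m):
    Rw=R.from_quat(m['rotation']).as_matrix()@np.diag([1,-1,-1]); return Rw.T,-Rw.T@m['eye']
def proj(n,P):
    m=imaging.camera_model(n); r,t=RT(m)
    return cv2.projectPoints(np.atleast_2d(P).astype(float),cv2.Rodrigues(r)[0],t,K(m),m['dist'])[0][:,0]
def onz(n,px,z):
    m=imaging.camera_model(n); r,t=RT(m)
    u=cv2.undistortPoints(np.array([[px]],float),K(m),m['dist'])[0,0]
    d=r.T@np.array([u[0],u[1],1]); return m['eye']+d*(z-m['eye'][2])/d[2]
def crop(src,out,x0,y0,w,h,s):
    im=cv2.imread(src); cv2.imwrite(out,cv2.resize(im[y0:y0+h,x0:x0+w],None,fx=s,fy=s,interpolation=cv2.INTER_CUBIC))
E
python3 - <<'E'
from h import *
crop('pics/top0.png','pics/tc1.png',215,220,200,100,4)
crop('pics/side0.png','pics/sc1.png',225,160,130,105,6)
crop('pics/side0.png','pics/sc2.png',270,280,80,80,7)
E
```

```text
(no output)
```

View pics/tc1.png

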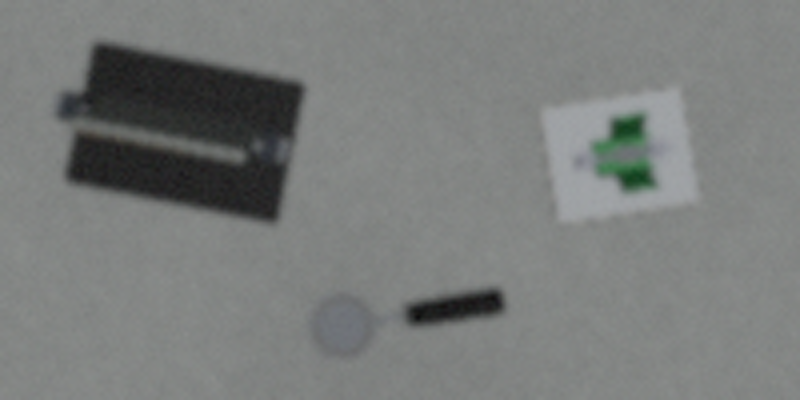

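View pics/sc1.png

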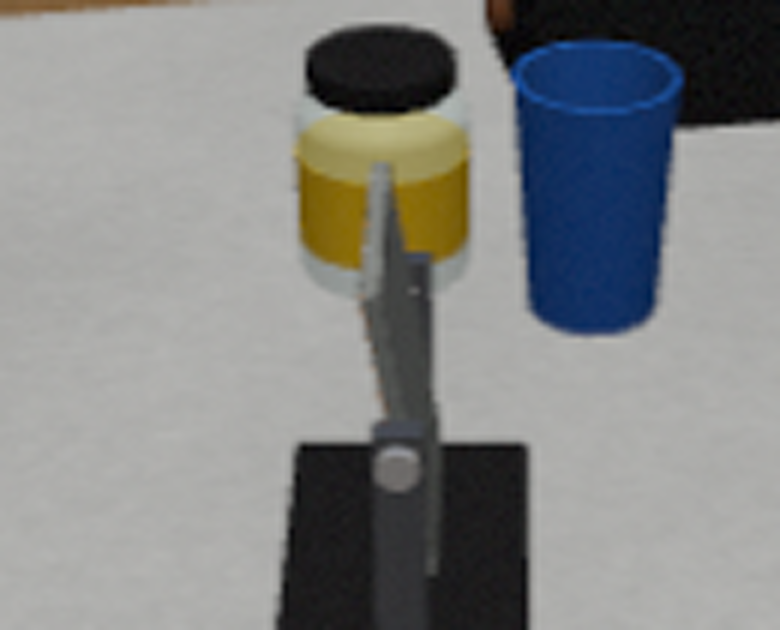

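View pics/sc2.png

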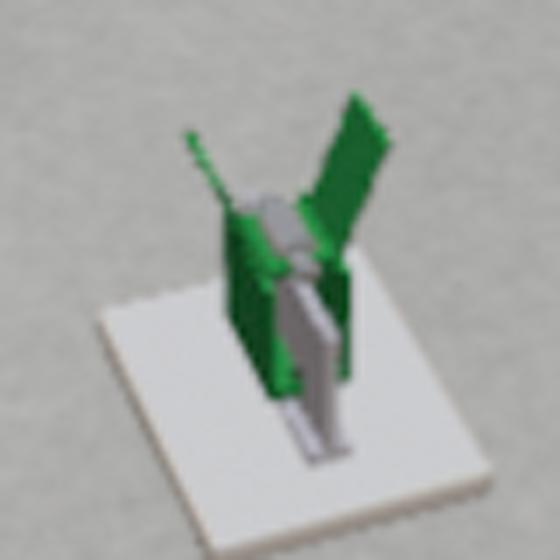

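```bash
python3 - <<'E'
from h import *
from scipy.optimize import least_squares
def c(x0,y0,s,p): return (np.array(p,float)+.5)/s-.5+[x0,y0]
def fit(obs,g):
    f=lambda q:np.concatenate([(proj(n,np.c_[ (R.from_euler('z',q[2]).apply(np.array(P,float))+[q[0],q[1],0])])[0]-px) for n,P,px in obs])
    r=least_squares(f,g); print(r.x,np.degrees(r.x[2]),r.fun.round(1).reshape(-1,2).tolist()); return r.x
T=lambda p:c(215,220,4,p)
S1=lambda p:c(225,160,6,p); S2=lambda p:c(270,280,7,p)
# stand, +x up in image
a=.055;b=.0825
s=fit([('top',(a,b,.012),T((95,42))),('top',(a,-b,.012),T((303,85))),('top',(-a,-b,.012),T((277,222))),('top',(-a,b,.012),T((68,182))),
 ('side',(a,b,.012),S1((527,443))),('side',(-a,b,.012),S1((299,443)))],[.5,.1,0])
a=.045;b=.055
r=fit([('top',(a,b,.012),T((542,108))),('top',(a,-b,.012),T((680,90))),('top',(-a,-b,.012),T((700,202))),('top',(-a,b,.012),T((560,222))),
 ('side',(-a,b,.012),S2((100,315))),('side',(a,-b,.012),S2((490,477)))],[.5,-.1,0])
for n,px in(('top',T((340,325))),('top',T((500,300))),('side',(292,181)),):print(onz(n,px,.01))
# panel free edge in side: top edge at near side end
for n,P in [('bowl',(303,181)),('lid',(431,211)),('tub',(475,250)),('tub2',(165,240)),('shk',(185,205))]: print(n,onz('top',P,.05))
E
```

```text
[ 0.55934308  0.16208742 -0.18680446] -10.703107416880846 [[-0.2, -0.6], [1.0, -0.7], [0.2, 0.6], [-1.0, -0.0], [0.2, 0.1], [-0.8, 0.1]]
[ 0.54499272 -0.16878895  0.15011587] 8.601006054882802 [[-0.2, -0.3], [0.9, -0.9], [0.3, 0.4], [-0.4, 0.5], [-0.8, -0.6], [0.5, 0.1]]
[0.4146381  0.04346495 0.01      ]
[ 0.43446627 -0.07740802  0.01      ]
[0.62588959 0.58001358 0.01      ]
bowl [0.77304108 0.03677094 0.05      ]
lid [ 0.68728265 -0.34622327  0.05      ]
tub [ 0.57209438 -0.47683087  0.05      ]
tub2 [0.5923606  0.44153982 0.05      ]
shk [0.69690803 0.38566493 0.05      ]
```

Call:
carry_out --pt "0 0.5 0 -0.054 -1" --pt "0 1 0 -0.108 -1" --pt "0 1 0 -0.108 -1" --pt "0 1 0 -0.108 -1"

```text
clock: 0.5
eef_pos: [0.2691, 0.4327, 0.2169]
tool_rot: [0.771, 0.637, -0.001, 0.0]
ft_force: [-0.4, -0.9, 0.0]
grip_width: 0.0283
```

Call:
carry_out --pt "-0.2 0.4 0 0 -1" --pt "-0.53 0.96 0 0 -1" --pt "-0.53 0.96 0 0 -1"

```text
clock: 0.8
eef_pos: [0.3539, 0.362, 0.2173]
tool_rot: [0.771, 0.637, -0.0, 0.001]
ft_force: [-0.2, 0.5, 0.1]
grip_width: -0.0001
```

Call:
carry_out --pt "-0.2 0.4 0 0 -1" --pt "-0.53 0.96 0 0 -1" --pt "-0.53 0.96 0 0 -1"

```text
clock: 1.1
eef_pos: [0.4388, 0.2922, 0.2173]
tool_rot: [0.771, 0.637, -0.0, 0.0]
ft_force: [-0.6, 0.4, -0.2]
grip_width: -0.0
```

Call:
carry_out --pt "-0.2 0.4 0 0 -1" --pt "-0.53 0.96 0 0 -1" --pt "-0.53 0.96 0 0 -1"

```text
clock: 1.4
eef_pos: [0.5235, 0.2224, 0.217]
tool_rot: [0.771, 0.637, -0.0, 0.0]
ft_force: [-0.1, 0.7, -0.5]
grip_width: -0.0
```

Call:
carry_out --pt "-0.2 0.4 0 0 -1" --pt "-0.54 0.96 0 0 -1" --pt "-0.54 0.96 0 0 -1" --pt "-0.54 0.96 0 0 -1" --pt "-0.54 0.96 0 0 -1"

```text
clock: 1.9
eef_pos: [0.6048, 0.1543, 0.2171]
tool_rot: [0.77, 0.638, -0.0, -0.001]
ft_force: [-0.5, -0.2, -0.7]
grip_width: -0.0001
```

```bash
cat > look.py <<'E'
from h import *
import sys
t=sys.argv[1]
for n in ("side","top"):
    im=imaging.camera(n); cv2.imwrite(f"pics/{n}{t}.png",im[:,:,::-1])
crop(f'pics/side{t}.png',f'pics/s{t}.png',200,110,200,150,4)
o=bot.get_obs(); q=R.from_quat(o['tool_rot']).as_matrix()
print(o['clock'],o['eef_pos'],'yaw',np.degrees(np.arctan2(q[1,0],q[0,0])),o['ft_force'],o['grip_width'],o['joint_pos'])
st=np.array([.5593,.1621]);d=o['eef_pos'][:2]-st;a=-.1868
print('stand frame',d@[np.cos(a),np.sin(a)],d@[-np.sin(a),np.cos(a)])
E
python3 look.py 1
```

```text
2.0 [0.60465627 0.15470331 0.21763538] yaw 79.41270692474325 [-0.37774433  0.87925122  0.47064977] 0.00015218420379560635 [2.50145607e-01 4.96100691e-01 3.77943001e-01 1.45333486e+00
 6.57817168e-04 4.34928363e-01]
stand frame 0.045940910552744296 0.001155348313182884
```

View pics/s1.png

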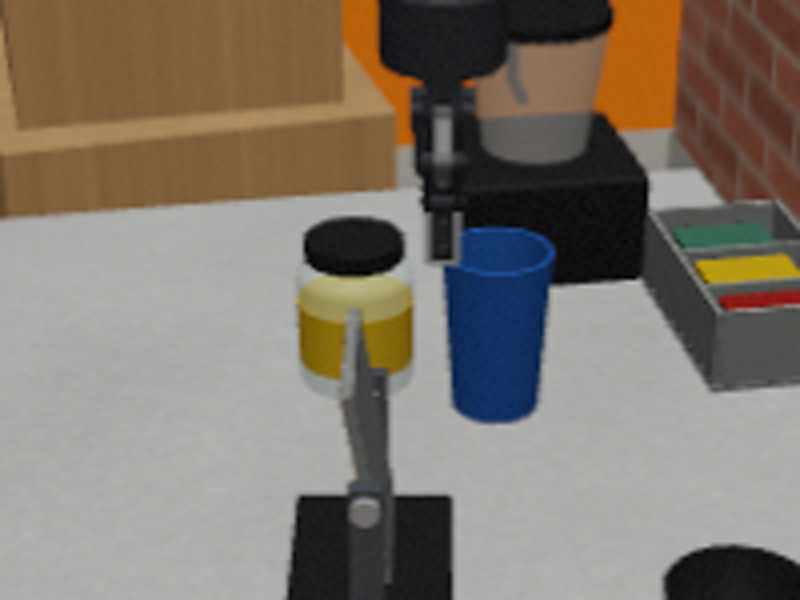

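Call:
carry_out --pt "0 0 0.25 0 -1" --pt "0 0 0.48 0 -1" --pt "0 0 0.48 0 -1" --pt "0 -0.15 0.48 0 -1" --pt "0 -0.3 0.48 0 -1" --pt "0 -0.42 0.48 0 -1" --pt "0 -0.52 0.48 0 -1" --pt "0 -0.62 0.48 0 -1" --pt "0 -0.7 0.48 0 -1" --pt "0 -0.78 0.5 0 -1" --pt "0 -0.85 0.55 0 -1" --pt "0 -0.91 0.62 0 -1" --pt "0 -0.91 0.7 0 -1" --pt "0 -0.91 0.78 0 -1" --pt "0 -0.91 0.86 0 -1" --pt "0 -0.91 0.93 0 -1" --pt "0 -0.91 0.98 0 -1" --pt "0 -0.91 0.98 0 -1"

```text
clock: 3.8
eef_pos: [0.5161, 0.1695, 0.1184]
tool_rot: [0.77, 0.638, -0.001, -0.0]
ft_force: [0.6, 0.4, 0.5]
grip_width: 0.0003
```

```bash
python3 look.py 2
```

```text
3.9 [0.5167273  0.16977475 0.11947037] yaw 79.27001961472725 [-0.82623372  0.39437062 -0.12277489] 0.0002958035688768154 [ 3.17432710e-01  3.87273904e-01 -5.22287183e-02  1.13130791e+00
  2.34161800e-05  5.04706196e-01]
stand frame -0.043257402132557674 -0.0003651743277178674
```

View pics/s2.png

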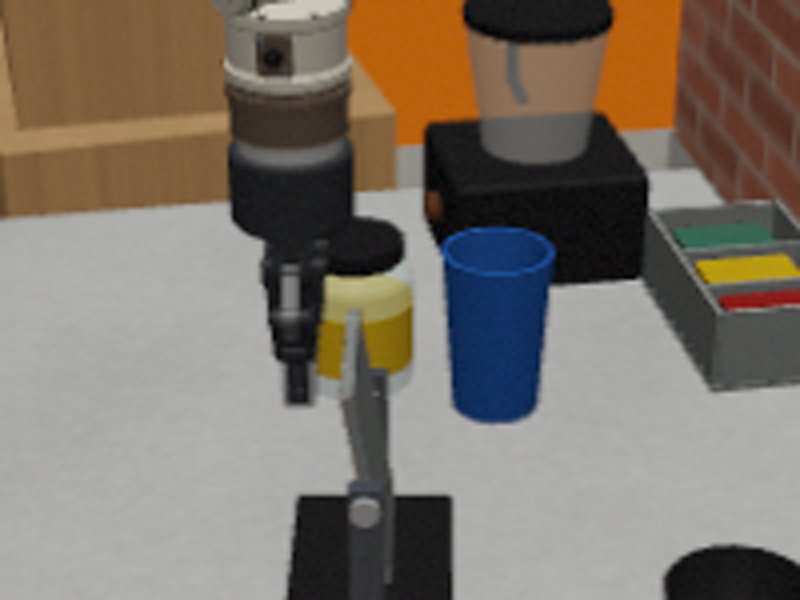

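```bash
python3 - <<'E'
from h import *
st=np.array([.5593,.1621,0]);a=-.1868
W=lambda P:R.from_euler('z',a).apply(np.array(P,float))+st
P=[(0,-.0725,.115),(0,.0725,.115),(0,-.06,.17),(0,.06,.17),(-.055,-.0825,.012),(.055,-.0825,.012),(.055,.0825,.012),(-.055,.0825,.012)]
for n in('side','top'):
  q=proj(n,W(P)); print(n,q.round(1).tolist()); print('crop',((q-[200,110])*4).round().tolist())
  t=proj(n,[.5167,.1698,.0944]); print('tip',t,(t-[200,110])*4)
crop('pics/top2.png','pics/tc2.png',215,200,150,100,5)
crop('pics/side2.png','pics/sc2.png',250,180,80,100,6)
E
```

```text
side [[290.8, 231.5], [292.3, 203.1], [290.5, 209.4], [291.8, 186.9], [269.9, 268.0], [313.2, 267.9], [312.6, 233.5], [273.6, 233.6]]
crop [[363.0, 486.0], [369.0, 373.0], [362.0, 398.0], [367.0, 308.0], [280.0, 632.0], [453.0, 632.0], [450.0, 494.0], [294.0, 494.0]]
tip [[275.04117761 223.60134486]] [[300.16471043 454.40537945]]
top [[282.5, 256.4], [231.9, 246.3], [276.8, 254.9], [233.0, 246.2], [284.1, 275.7], [291.3, 240.2], [238.1, 229.6], [230.6, 265.1]]
crop [[330.0, 586.0], [128.0, 545.0], [307.0, 580.0], [132.0, 545.0], [336.0, 663.0], [365.0, 521.0], [153.0, 478.0], [123.0, 620.0]]
tip [[255.06669593 266.53114517]] [[220.26678374 626.1245807 ]]
```

View pics/tc2.png

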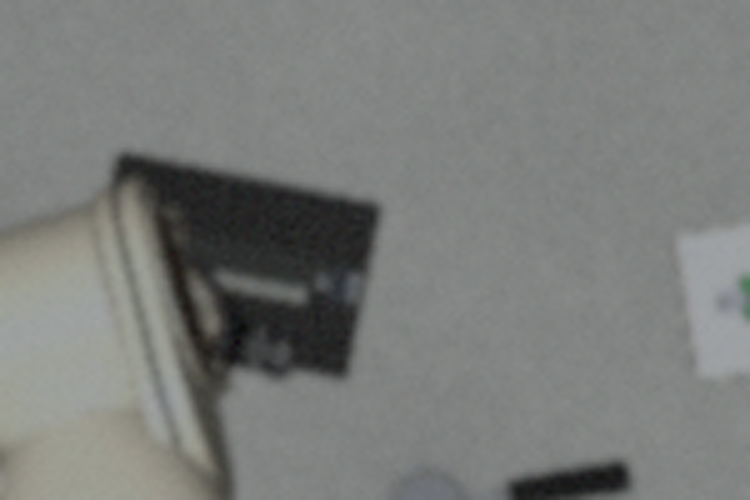

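View pics/sc2.png

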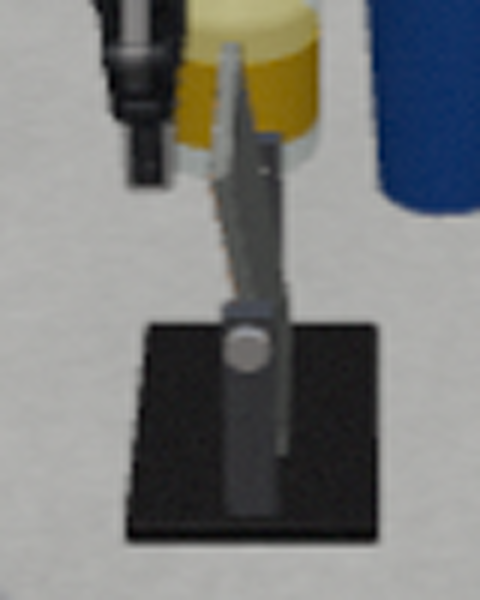

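```bash
python3 - <<'E'
from h import *
for xy,px in(((.6047,.1547),(310.3,175.3)),((.5167,.1698),(274.9,210.8))):
  for z in(0,.02,.04,.06,.08): 
    pass
  for tz in np.arange(.09,.24,.01):
    q=proj('side',[*xy,tz])[0]
    if abs(q[1]-px[1])<5: print(px,tz,q)
# look0: finger tips
o=bot.get_obs();print(o['eef_pos'])
crop('pics/side1.png','pics/sc1b.png',280,90,80,100,6)
crop('pics/side0.png','pics/sc0b.png',95,50,80,100,6)
print(proj('side',[[.174,.468,.217],[.174,.468,.192]]), proj('side',[[.6047,.1547,.2176],[.6047,.1547,.1926]]))
E
```

```text
(310.3, 175.3) 0.21999999999999995 [309.49585758 179.50489816]
(310.3, 175.3) 0.22999999999999993 [309.49773617 175.81839027]
(274.9, 210.8) 0.11999999999999998 [274.66688045 215.03545941]
(274.9, 210.8) 0.12999999999999998 [274.51924127 211.63907321]
(274.9, 210.8) 0.13999999999999996 [274.37079839 208.21399645]
[0.5167273  0.16977475 0.11947037]
[[141.24486044 146.04490542]
 [142.73019596 154.14862924]] [[309.49543437 180.38503144]
 [309.49164252 189.44773956]]
```

View pics/sc1b.png

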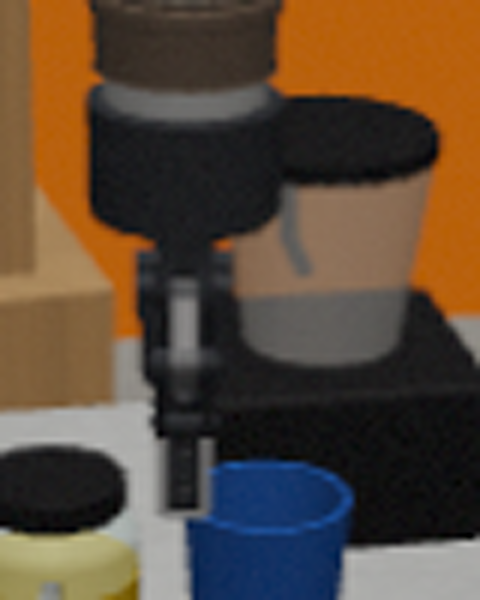

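View pics/sc0b.png

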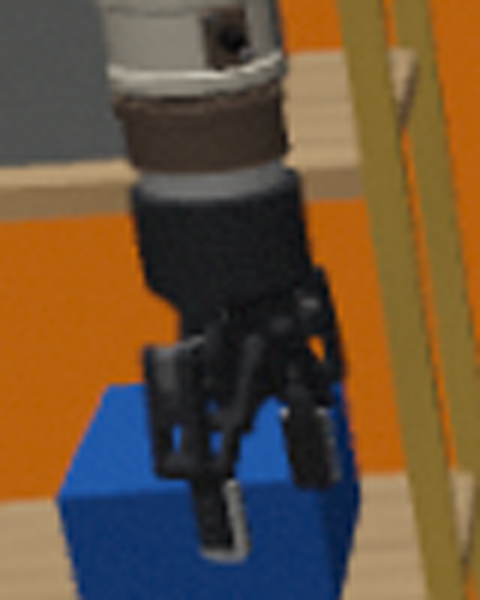

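```bash
python3 - <<'E'
from h import *
for k,p in((0,(.1744,.468,.2167)),(1,(.6047,.1547,.2176))):
  im=cv2.imread(f'pics/top{k}.png')
  q=proj('top',[p,np.add(p,[0,0,-.025]),np.add(p,[0,0,.1])]); print(q)
  c=q[0].astype(int); x0=max(c[0]-60,0);y0=min(max(c[1]-50,0),380)
  s=6; cr=cv2.resize(im[y0:y0+100,x0:x0+120],None,fx=s,fy=s,interpolation=cv2.INTER_CUBIC)
  cr=cv2.convertScaleAbs(cr,alpha=1.8)
  for pt,col in zip(q,((0,0,255),(255,0,0),(0,255,255))): cv2.circle(cr,tuple(((pt-[x0,y0])*s).astype(int)),4,col,-1)
  cv2.imwrite(f'pics/tt{k}.png',cr)
E
```

```text
[[128.7337531  400.91532072]
 [132.54613765 398.1141663 ]
 [111.68301547 413.44317022]]
[[255.9078306  232.38049437]
 [257.00401624 233.12419782]
 [251.01871953 229.06347184]]
```

View pics/tt0.png

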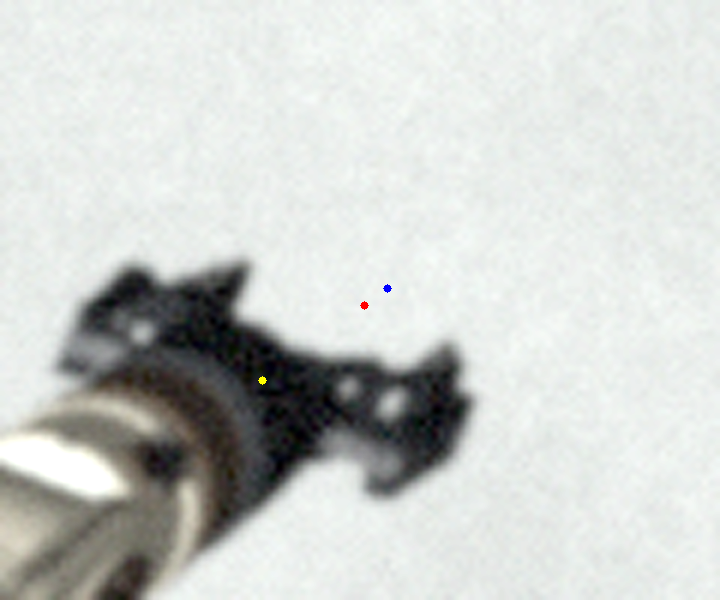

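View pics/tt1.png

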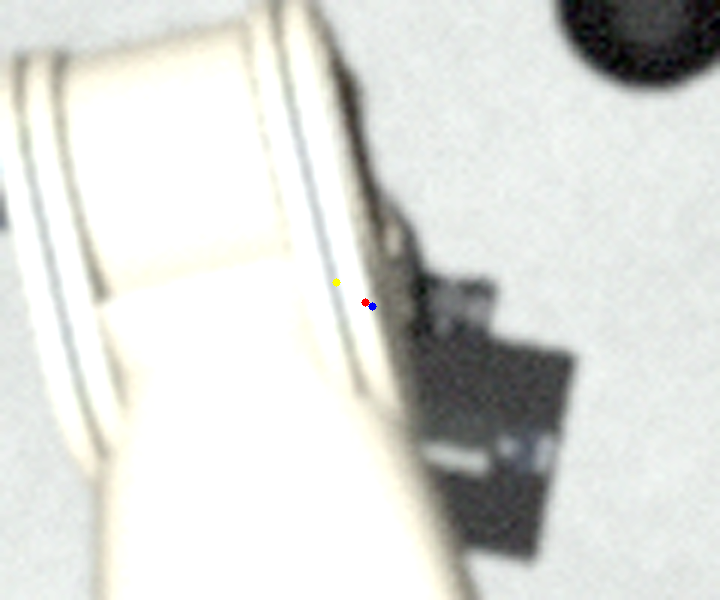

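The side image puts the shut fingertips about 38 mm higher than the stated tip position, with the tip at pixel (275,211) where (275,224) was expected. The finger therefore passed above the panel. I'll repeat the stroke lower, at a height that is safe whichever value is right.

Call:
carry_out --pt "0 0 -0.5 0 -1" --pt "0 0 -1 0 -1" --pt "0 0.4 -1 0 -1" --pt "0 0.8 -1 0 -1" --pt "0 0.95 -1 0 -1" --pt "0 0.95 -0.5 0 -1" --pt "0 0.95 -0.1 0 -1" --pt "0 0.95 0.1 0 -1" --pt "0 0.95 0.1 0 -1" --pt "0 0.8 0.1 0 -1" --pt "0 0.68 0.1 0 -1" --pt "0 0.58 0.1 0 -1" --pt "0 0.48 0.1 0 -1" --pt "0 0.38 0.1 0 -1" --pt "0 0.28 0.1 0 -1" --pt "0 0.2 0.1 0 -1" --pt "0 0.15 0.1 0 -1" --pt "0 0.15 0.1 0 -1"

```text
clock: 5.7
eef_pos: [0.5299, 0.1672, 0.1094]
tool_rot: [0.77, 0.638, -0.001, -0.001]
ft_force: [-0.2, -0.3, 0.1]
grip_width: 0.0002
```

```bash
python3 look.py 3
```

```text
5.8 [0.53052833 0.16703834 0.10916852] yaw 79.29299604649825 [ 0.04939058 -0.16882607  0.0488317 ] -3.659461050832533e-06 [ 3.04815494e-01  4.19810865e-01 -3.09054094e-02  1.12165022e+00
  3.70622917e-04  4.91687998e-01]
stand frame -0.02918826804920751 -0.0004909121985855754
```

View pics/s3.png

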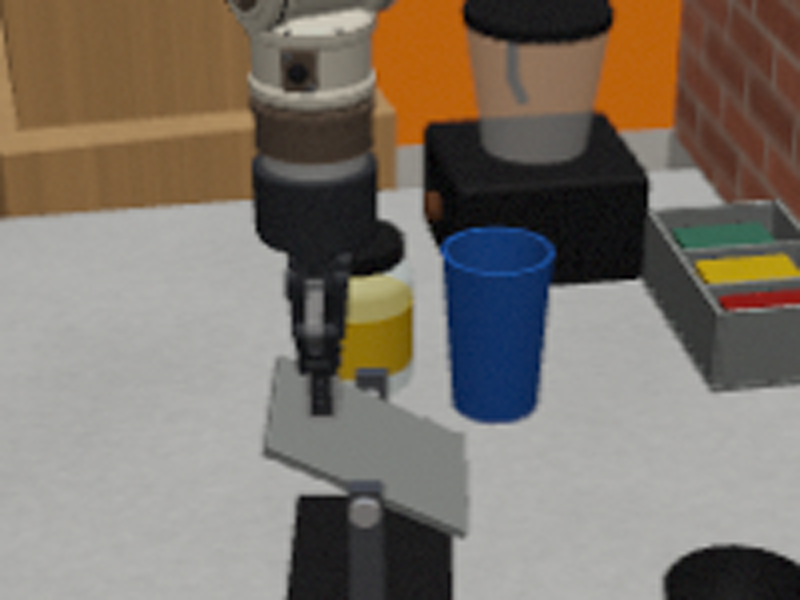

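Call:
carry_out --pt "0 -0.08 0.08 0 -1" --pt "0 -0.16 0.16 0 -1" --pt "0 -0.16 0.24 0 -1" --pt "0 -0.16 0.32 0 -1" --pt "0 -0.16 0.4 0 -1" --pt "0 -0.16 0.48 0 -1" --pt "0 -0.16 0.55 0 -1" --pt "0 -0.16 0.6 0 -1" --pt "0 -0.16 0.6 0 -1"

```text
clock: 6.7
eef_pos: [0.5147, 0.1696, 0.0482]
tool_rot: [0.77, 0.638, -0.001, -0.0]
ft_force: [0.3, -0.3, -0.0]
grip_width: -0.0001
```

```bash
python3 look.py 4
```

```text
6.8 [0.51539896 0.16983959 0.0491712 ] yaw 79.2754481313868 [-0.54855127  0.26755343  0.06615876] -0.0003556755710763341 [ 3.18387839e-01  4.54406822e-01 -1.50703883e-01  9.66439721e-01
 -1.09257253e-04  5.05566761e-01]
stand frame -0.04457468328678946 -0.0005481587494408611
```

View pics/s4.png

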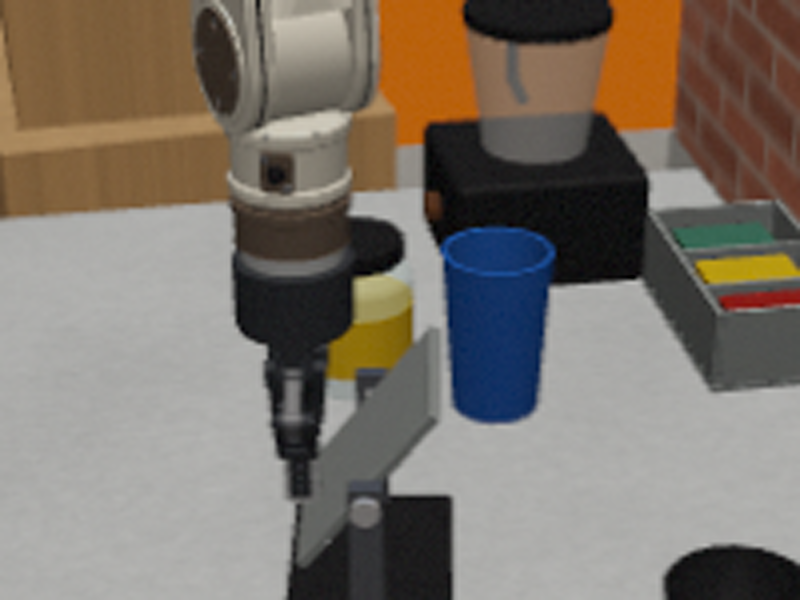

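Call:
carry_out --pt "0 0 -0.5 0 -1" --pt "0 0 -1 0 -1" --pt "0 0.3 -1 0 -1" --pt "0 0.3 -1 0 -1"

```text
clock: 7.2
eef_pos: [0.5494, 0.1645, 0.1523]
tool_rot: [0.77, 0.637, 0.004, 0.002]
ft_force: [-1.0, 0.8, -1.1]
grip_width: -0.0002
```

Call:
carry_out --pt "0 0 -0.5 0 -1" --pt "0 0.5 -0.5 0 -1" --pt "0 1 -0.5 0 -1" --pt "0 1 -0.5 0 -1" --pt "0 1 -0.1 0 -1" --pt "0 1 0.3 0 -1" --pt "0 1 0.42 0 -1" --pt "0 1 0.42 0 -1"

```text
clock: 8.0
eef_pos: [0.6405, 0.1454, 0.1046]
tool_rot: [0.77, 0.638, -0.003, -0.002]
ft_force: [-0.0, 0.4, 0.9]
grip_width: 0.0002
```

Call:
carry_out --pt "0 -0.12 0 0 -1" --pt "0 -0.22 0 0 -1" --pt "0 -0.3 0 0 -1" --pt "0 -0.38 0 0 -1" --pt "0 -0.46 0 0 -1" --pt "0 -0.54 0 0 -1" --pt "0 -0.6 0 0 -1" --pt "0 -0.65 0 0 -1" --pt "0 -0.68 0 0 -1" --pt "0 -0.68 0 0 -1"

```text
clock: 9.0
eef_pos: [0.5832, 0.1585, 0.116]
tool_rot: [0.77, 0.637, 0.008, 0.005]
ft_force: [4.7, -4.2, 22.0]
grip_width: 0.0001
```

```bash
python3 look.py 5
```

```text
9.1 [0.58337664 0.15864883 0.11593347] yaw 79.20745944075097 [ 3.96115611 -3.86109563 23.02167872] -4.0880648951911775e-05 [ 0.26704374  0.48922617  0.0987673   1.1618202  -0.00288851  0.45543205]
stand frame 0.024298730724468566 0.0010802785131060679
```

View pics/s5.png

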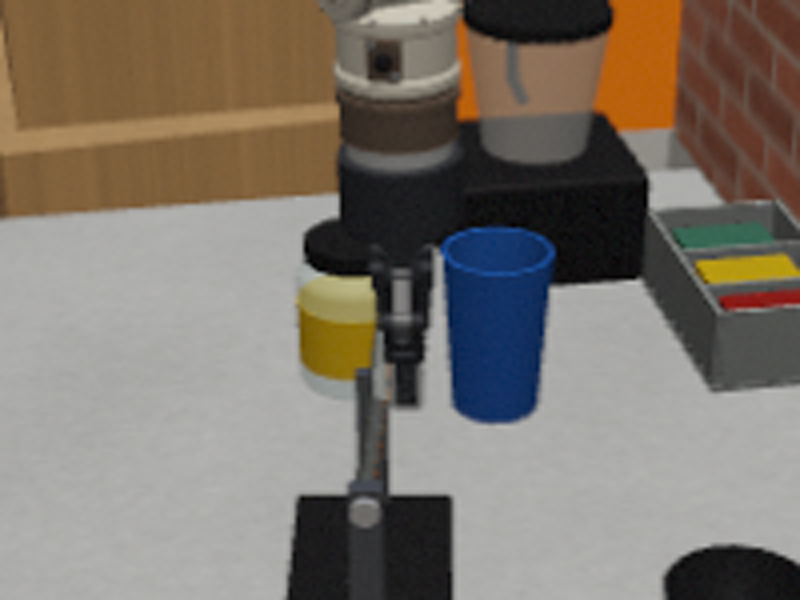

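Call:
carry_out --pt "0 0.05 -0.1 0 -1" --pt "0 0.05 -0.25 0 -1" --pt "0 0.05 -0.35 0 -1" --pt "0 0 -0.35 0 -1" --pt "0 -0.03 -0.35 0 -1" --pt "0 -0.06 -0.35 0 -1" --pt "0 -0.06 -0.35 0 -1"

```text
clock: 9.8
eef_pos: [0.573, 0.1592, 0.1424]
tool_rot: [0.77, 0.638, 0.002, 0.002]
ft_force: [8.0, -0.6, -1.0]
grip_width: 0.0003
```

```bash
python3 look.py 6
```

```text
9.9 [0.57303131 0.15915605 0.14239704] yaw 79.24202062310286 [ 7.67891865 -1.70993451 -0.64735757] 0.00010682784370984854 [ 0.27217664  0.46321026  0.12874509  1.23163188 -0.00236368  0.45993316]
stand frame 0.014039173945163233 -0.0003426192194602003
```

View pics/s6.png

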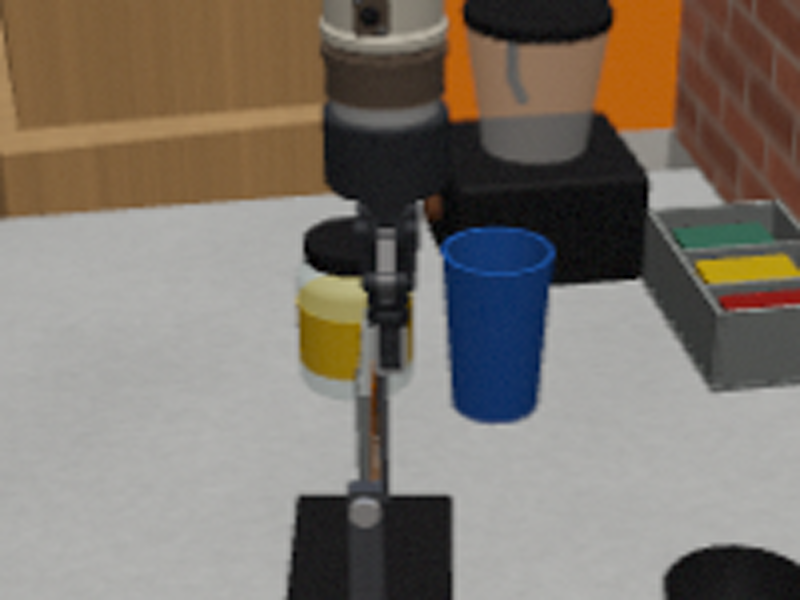

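Call:
carry_out --pt "0 0.2 0 0 -1" --pt "0 0.25 0 0 -1" --pt "0 0.25 -0.5 0 -1" --pt "0 0.25 -1 0 -1" --pt "0 0.25 -1 0.08 -1" --pt "-0.3 0.25 -1 0.17 -1" --pt "-0.6 0.25 -1 0.26 -1" --pt "-1 0.25 -1 0.35 1" --pt "-1 0.25 -1 0.44 1" --pt "-1 0.25 -1 0.53 1" --pt "-1 0.25 -1 0.62 1" --pt "-1 0.25 -1 0.71 1" --pt "-1 0.25 -1 0.786 1" --pt "-1 0.25 -1 0.786 1" --pt "-1 0.25 -1 0.786 1"

```text
clock: 11.4
eef_pos: [0.5758, 0.0569, 0.2418]
tool_rot: [0.997, 0.076, -0.001, -0.0]
ft_force: [0.2, 1.1, 0.7]
grip_width: 0.0854
```

```bash
python3 look.py 7
```

```text
11.5 [0.57618073 0.05678123 0.24211828] yaw 8.641346895526985 [ 1.28626756 -0.53889601 -0.25764498] 0.08536892664384253 [9.81682274e-02 3.94265588e-01 2.83445301e-01 1.46093936e+00
 1.13508088e-04 1.51814462e+00]
stand frame 0.03614639128399295 -0.10035158281689292
```

View pics/s7.png

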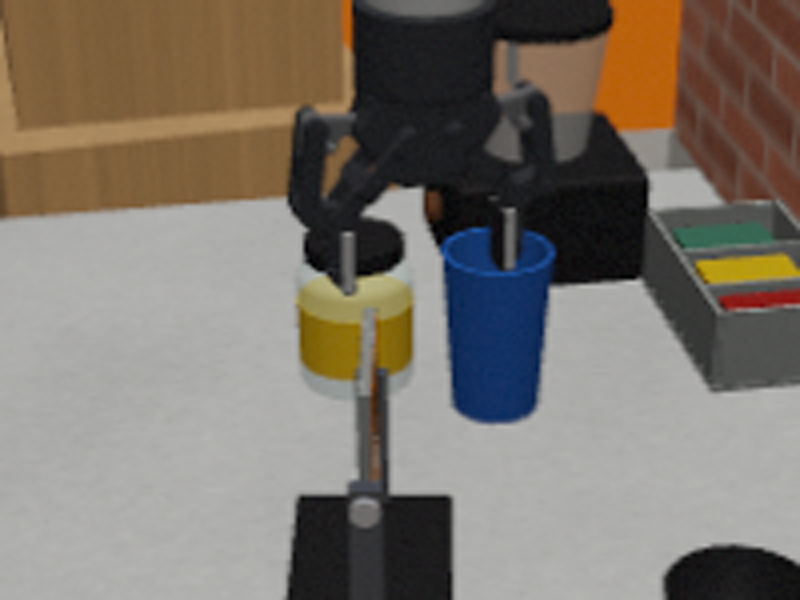

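Call:
carry_out --pt "-0.1 0.36 0 0 1" --pt "-0.21 0.73 0 0 1" --pt "-0.21 0.73 0 0 1"

```text
clock: 11.8
eef_pos: [0.5659, -0.0223, 0.2425]
tool_rot: [0.997, 0.073, -0.0, 0.001]
ft_force: [-0.6, 0.7, -0.1]
grip_width: 0.0852
```

Call:
carry_out --pt "-0.1 0.36 0 0 1" --pt "-0.21 0.73 0 0 1" --pt "-0.21 0.73 0 0 1"

```text
clock: 12.1
eef_pos: [0.5561, -0.0974, 0.2424]
tool_rot: [0.997, 0.072, -0.0, 0.001]
ft_force: [-0.5, -0.0, -0.3]
grip_width: 0.0855
```

Call:
carry_out --pt "-0.1 0.36 0 0 1" --pt "-0.22 0.73 0 0 1" --pt "-0.22 0.73 0 0 1" --pt "-0.22 0.73 0.3 0 1" --pt "-0.22 0.73 0.3 0 1" --pt "-0.22 0.73 0.3 0 1"

```text
clock: 12.7
eef_pos: [0.5454, -0.1682, 0.2122]
tool_rot: [0.997, 0.075, -0.001, -0.001]
ft_force: [-0.3, 0.4, -0.1]
grip_width: 0.0855
```

```bash
python3 look.py 8; python3 - <<'E'
from h import *
crop('pics/side8.png','pics/sc8.png',260,200,110,150,5)
for z in (.24,.25,.26,.27,.28): print(z,proj('side',[.5762,.0568,z]))
o=bot.get_obs()['eef_pos']
for z in (.20,.21,.22,.23,.24,.25): print(z,(proj('side',[o[0],o[1],z])-[260,200])*5)
rk=np.array([.545,-.1688,0]);W=lambda P:R.from_euler('z',.1501).apply(np.array(P,float))+rk
P=[(-.0285,-.013,.114),(-.0285,.013,.114),(.0285,-.013,.114),(.0285,.013,.114),(-.014,-.02,.025),(.014,-.02,.025),(-.014,.02,.025),(0,-.035,.062),(0,.035,.062)]
print((proj('side',W(P))-[260,200])*5)
E
```

```text
12.8 [ 0.54658166 -0.168693    0.21367075] yaw 8.61714143827583 [-0.27126561  0.08275074 -0.13052558] 0.08524306777986432 [-2.99470368e-01  3.85385321e-01  1.96979939e-01  1.38093426e+00
  2.02908350e-04  1.12092893e+00]
stand frame 0.04893631359607283 -0.3274003746601809
0.24 [[305.31633461 191.13154337]]
0.25 [[305.29799947 187.17601718]]
0.26 [[305.27973913 183.18351609]]
0.27 [[305.26155928 179.15366735]]
0.28 [[305.24346585 175.08609729]]
0.2 [[258.23373007 319.55299248]]
0.21 [[258.28498796 298.27757825]]
0.22 [[258.33783883 276.75135195]]
0.23 [[258.39232572 254.97076688]]
0.24 [[258.44849301 232.93223469]]
0.25 [[258.50638639 210.63212604]]
[[197.36562039 528.71530535]
 [176.86317624 489.23474546]
 [331.48719043 497.36883332]
 [308.67990773 459.19335558]
 [238.4589352  694.72992294]
 [301.41267569 678.61101614]
 [207.47783834 632.7423314 ]
 [283.10494025 644.67500799]
 [226.35685392 538.11508524]]
```

View pics/sc8.png

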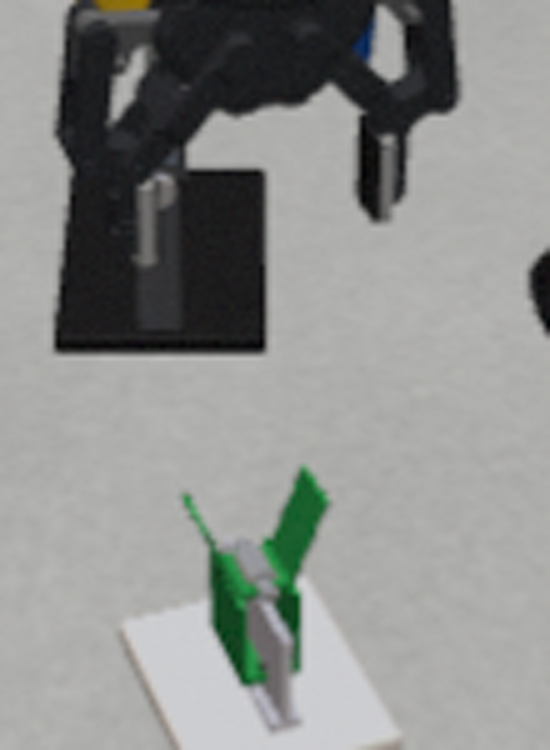

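Call:
carry_out --pt "-0.03 0 0.3 0 1" --pt "-0.03 0 0.6 0 1" --pt "-0.03 0 0.8 0 1" --pt "-0.03 0 1 0 1" --pt "-0.03 0 1 0 1" --pt "-0.03 0 1 0 1"

```text
clock: 13.4
eef_pos: [0.5436, -0.1697, 0.1136]
tool_rot: [0.997, 0.075, 0.001, 0.0]
ft_force: [0.7, 0.2, 0.6]
grip_width: 0.0853
```

```bash
python3 look.py 9; python3 - <<'E'
from h import *
crop('pics/side9.png','pics/sc9.png',260,250,110,110,6)
crop('pics/top9.png','pics/tc9.png',310,210,110,90,6)
E
```

```text
13.5 [ 0.54432768 -0.17007893  0.11450696] yaw 8.55997027313942 [1.04207249 0.23774513 0.71035638] 0.08524012503021067 [-3.02855504e-01  4.37585390e-01  1.19696029e-02  1.14169833e+00
  1.78220760e-05  1.11854355e+00]
stand frame 0.046978932608043054 -0.32918079099599035
```

View pics/sc9.png

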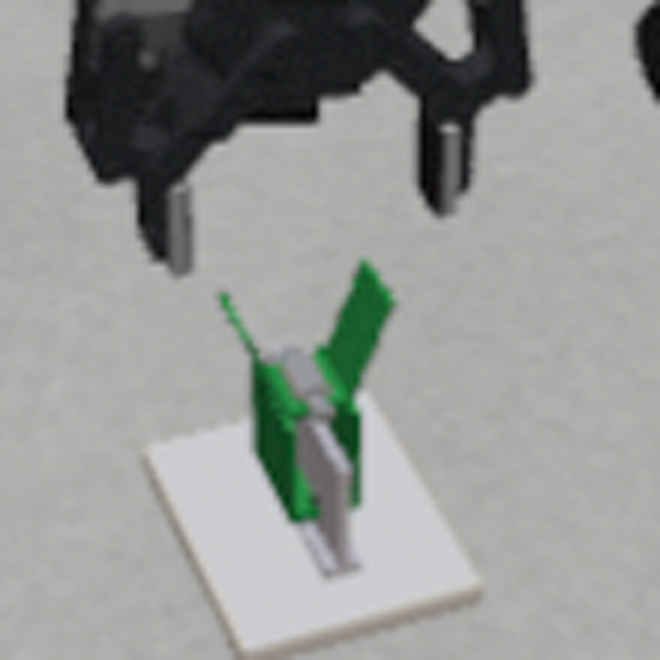

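View pics/tc9.png

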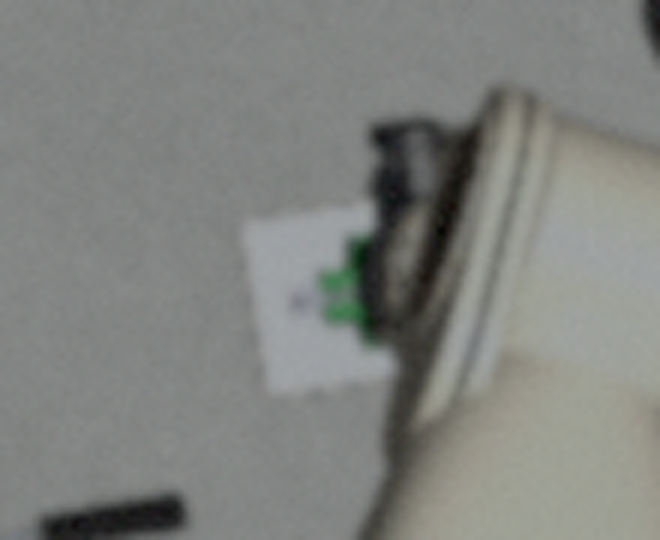

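Call:
carry_out --pt "0.015 0 0.2 0 1" --pt "0.015 0 0.42 0 1" --pt "0.015 0 0.42 0 1" --pt "0.015 0 0.42 0 1"

```text
clock: 13.9
eef_pos: [0.5449, -0.1698, 0.0716]
tool_rot: [0.997, 0.074, 0.0, 0.0]
ft_force: [0.2, 0.2, 0.9]
grip_width: 0.0853
```

```bash
python3 look.py 10; python3 - <<'E'
from h import *
crop('pics/side10.png','pics/sc10.png',260,250,110,110,6)
E
```

```text
14.0 [ 0.54565307 -0.17005429  0.0723773 ] yaw 8.53760515032455 [ 0.02677521 -0.2423793   0.32840588] 0.0852857705846903 [-3.02106769e-01  4.77492795e-01 -4.31265337e-02  1.04703259e+00
 -1.09045597e-05  1.11968217e+00]
stand frame 0.048276685294027157 -0.32891043038173345
```

View pics/sc10.png

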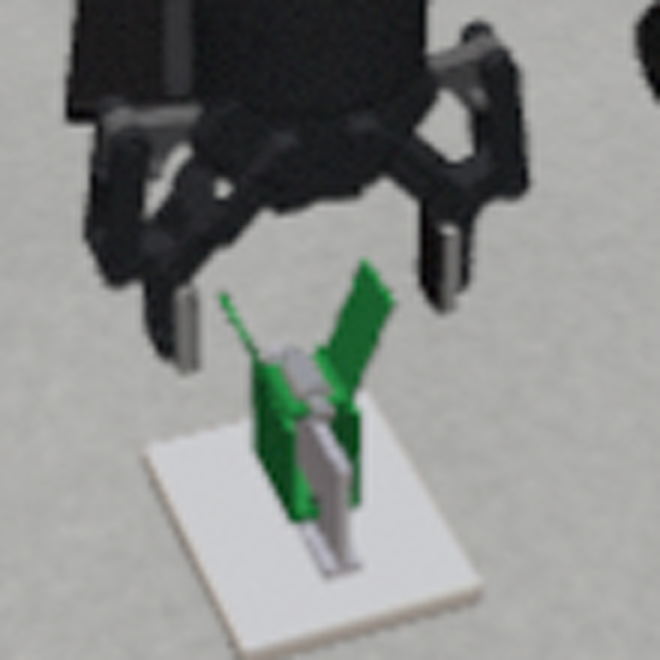

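Call:
carry_out --pt "0 0 0.03 0 0.2" --pt "0 0 0.03 0 0" --pt "0 0 0.03 0 -0.3" --pt "0 0 0.03 0 -1" --pt "0 0 0.03 0 -1" --pt "0 0 0.03 0 -1" --pt "0 0 0.03 0 -1" --pt "0 0 0.03 0 -1" --pt "0 0 0.03 0 -1"

```text
clock: 14.9
eef_pos: [0.546, -0.1705, 0.0709]
tool_rot: [0.997, 0.074, 0.002, 0.001]
ft_force: [-3.7, 0.3, 13.2]
grip_width: 0.0225
```

```bash
python3 look.py 11; python3 - <<'E'
from h import *
crop('pics/side11.png','pics/sc11.png',260,250,110,110,6)
E
```

```text
15.0 [ 0.54602035 -0.17053462  0.0708998 ] yaw 8.524002459081816 [-2.78326527 -0.40020824 13.82769868] 0.02257162956754866 [-3.02346034e-01  4.78210977e-01 -4.62504430e-02  1.04103453e+00
 -6.80407447e-04  1.11968312e+00]
stand frame 0.04872677531372619 -0.32931419521000094
```

View pics/sc11.png

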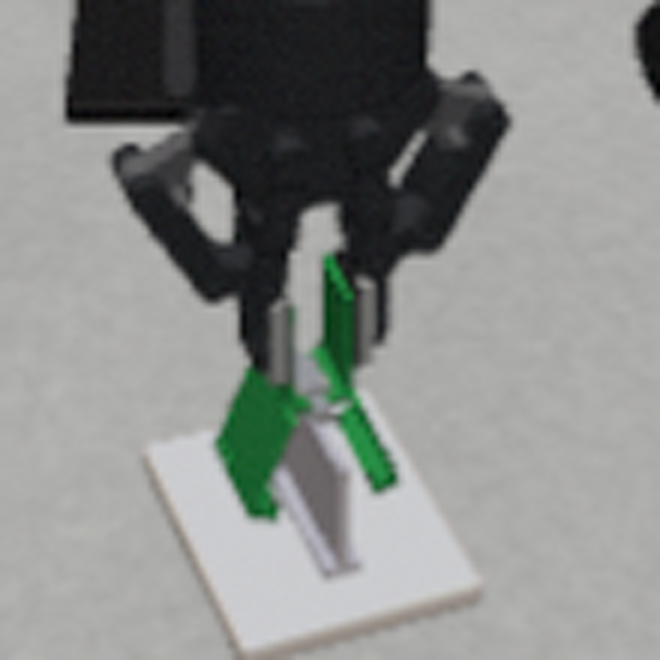

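Call:
carry_out --pt "0 0 -0.02 0 -1" --pt "0 0 -0.08 0 -1" --pt "0 0 -0.18 0 -1" --pt "0 0 -0.3 0 -1" --pt "0 0 -0.45 0 -1" --pt "0 0 -0.6 0 -1" --pt "0 0 -0.8 0 -1" --pt "0 0 -1 0 -1" --pt "0 0 -1 0 -1" --pt "0 0 -1 0 -1"

```text
clock: 16.0
eef_pos: [0.5446, -0.1697, 0.1679]
tool_rot: [0.997, 0.074, 0.001, 0.0]
ft_force: [-0.1, -0.8, -0.3]
grip_width: 0.0225
```

```bash
python3 look.py 12; python3 - <<'E'
from h import *
crop('pics/side12.png','pics/sc12.png',250,190,110,130,5)
crop('pics/top12.png','pics/tc12.png',310,210,110,90,6)
E
```

```text
16.1 [ 0.54358029 -0.16939577  0.16640244] yaw 8.536145707556013 [-0.164745    0.78020343 -1.14318593] 0.022508509131626938 [-3.02108868e-01  4.04685007e-01  1.01949507e-01  1.27008896e+00
  3.05944981e-05  1.11970441e+00]
stand frame 0.0461176650534027 -0.3286483187950187
```

View pics/sc12.png

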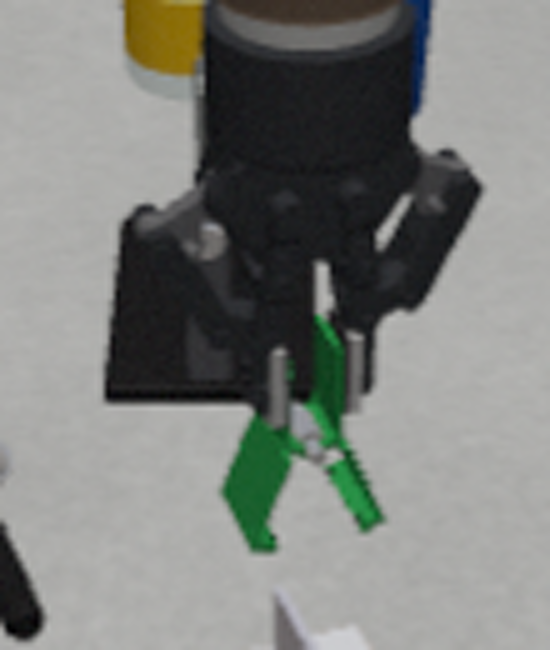

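View pics/side12.png

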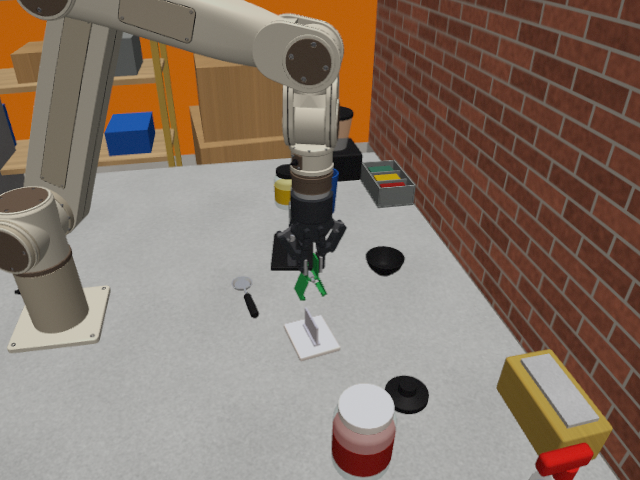

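```bash
python3 - <<'E'
from h import *
from scipy.optimize import least_squares
o=bot.get_obs()['eef_pos']
M=R.from_euler('z',.15)
for z in (.11,.12,.13):
  c=np.array([o[0],o[1],z])
  P=[(-.018,-.02,0),(.018,-.02,0),(-.018,.02,0),(.018,.02,0),(-.03,-.02,0),(.03,-.02,0),(-.03,.02,0),(0,-.013,.089),(.0125,-.013,.089),(.0125,.013,.089),(0,-.02,.045)]
  print(z,((proj('side',M.apply(np.array(P))+c)-[250,190])*5).round().tolist())
E
python3 - <<'E'
import cv2
im=cv2.imread('pics/side12.png');cv2.imwrite('pics/z12.png',cv2.resize(im[250:305,285:345],None,fx=12,fy=10,interpolation=cv2.INTER_CUBIC))
E
```

```text
0.11 [[275.0, 593.0], [360.0, 573.0], [243.0, 532.0], [326.0, 513.0], [246.0, 600.0], [388.0, 566.0], [215.0, 539.0], [312.0, 392.0], [343.0, 386.0], [320.0, 349.0], [318.0, 494.0]]
0.12 [[275.0, 573.0], [360.0, 554.0], [243.0, 513.0], [326.0, 494.0], [246.0, 580.0], [388.0, 547.0], [214.0, 519.0], [312.0, 371.0], [343.0, 365.0], [320.0, 328.0], [318.0, 474.0]]
0.13 [[275.0, 554.0], [361.0, 534.0], [242.0, 494.0], [326.0, 475.0], [246.0, 561.0], [389.0, 527.0], [214.0, 500.0], [313.0, 349.0], [344.0, 343.0], [320.0, 307.0], [318.0, 453.0]]
```

View pics/z12.png

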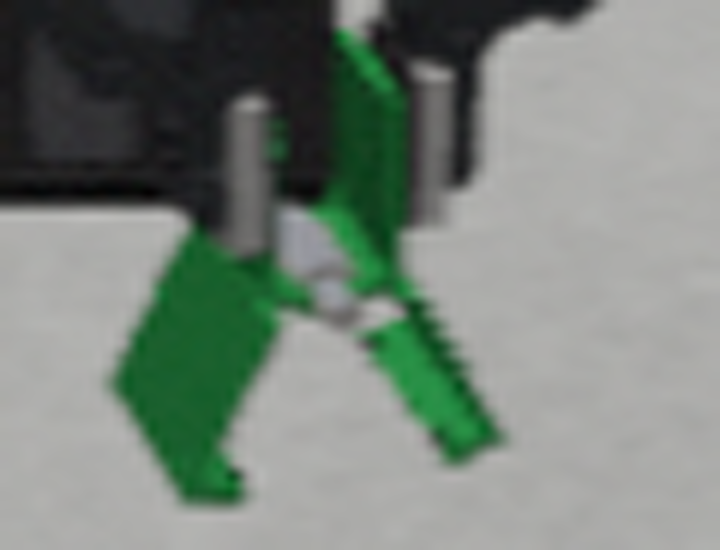

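```bash
python3 - <<'E'
from h import *
M=R.from_euler('z',.15)
for z in (.02,.03,.04):
  c=np.array([.546,-.1705,z])
  P=[(-.018,-.02,0),(.018,-.02,0),(-.03,-.02,0),(.03,-.02,0),(-.03,.02,0),(.0125,-.013,.089),(.0125,.013,.089)]
  q=proj('side',M.apply(np.array(P))+c)
  print(z,np.c_[(q[:,0]-285)*12,(q[:,1]-280)*10].round().tolist())
im=cv2.imread('pics/side11.png');cv2.imwrite('pics/z11.png',cv2.resize(im[280:340,285:345],None,fx=12,fy=10,interpolation=cv2.INTER_CUBIC))
E
```

```text
0.02 [[258.0, 616.0], [452.0, 575.0], [193.0, 630.0], [516.0, 561.0], [120.0, 505.0], [414.0, 236.0], [361.0, 159.0]]
0.03 [[258.0, 582.0], [453.0, 540.0], [192.0, 596.0], [517.0, 526.0], [119.0, 470.0], [415.0, 198.0], [361.0, 121.0]]
0.04 [[258.0, 546.0], [454.0, 505.0], [191.0, 560.0], [518.0, 491.0], [118.0, 435.0], [415.0, 159.0], [361.0, 82.0]]
```

View pics/z11.png

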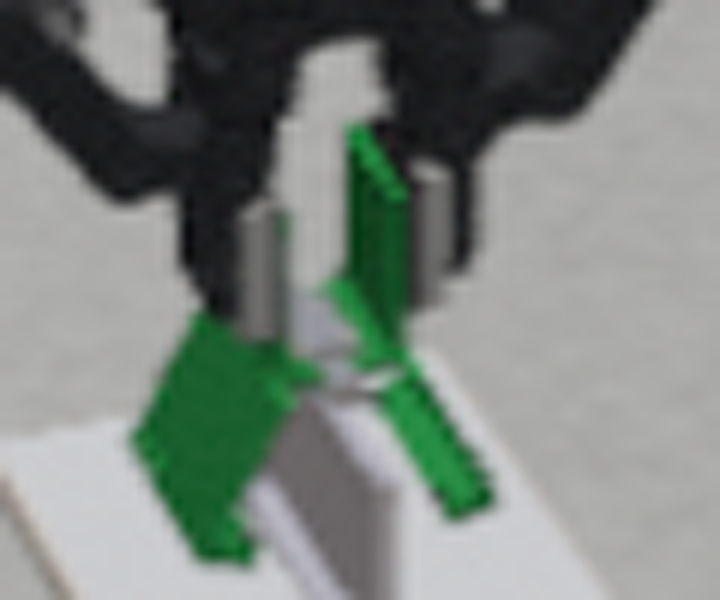

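Call:
carry_out --pt "0 0 -0.3 0 -1" --pt "0 0 -0.6 0 -1" --pt "0 -0.1 -0.8 0.05 -1" --pt "0 -0.4 -0.8 0.1 -1" --pt "0 -0.7 -0.8 0.16 -1" --pt "0 -0.9 -0.8 0.214 -1" --pt "0 -1 -0.8 0.214 -1" --pt "0 -1 -0.8 0.214 -1"

```text
clock: 16.9
eef_pos: [0.529, -0.0698, 0.2467]
tool_rot: [0.996, -0.092, -0.001, 0.0]
ft_force: [0.3, 0.1, -0.4]
grip_width: 0.0229
```

Call:
carry_out --pt "-0.02 -0.3 0 0 -1" --pt "-0.05 -0.6 0 0 -1" --pt "-0.05 -0.8 0 0 -1" --pt "-0.05 -0.8 0 0 -1"

```text
clock: 17.3
eef_pos: [0.5399, 0.0099, 0.2468]
tool_rot: [0.996, -0.092, -0.0, -0.0]
ft_force: [-0.2, -0.3, -0.7]
grip_width: 0.0229
```

Call:
carry_out --pt "-0.02 -0.3 0 0 -1" --pt "-0.05 -0.6 0 0 -1" --pt "-0.05 -0.8 0 0 -1" --pt "-0.05 -0.8 0 0 -1" --pt "-0.05 -0.8 0 0 -1"

```text
clock: 17.8
eef_pos: [0.5495, 0.087, 0.247]
tool_rot: [0.996, -0.093, -0.0, 0.001]
ft_force: [-0.5, -0.3, -0.9]
grip_width: 0.0225
```

```bash
python3 look.py 13
```

```text
17.9 [0.54941179 0.086692   0.24725735] yaw -10.80573907889073 [ 7.14531808e-04  3.24563765e-01 -9.15208999e-01] 0.022607173523242336 [ 1.56900791e-01  3.45248976e-01  2.25195311e-01  1.45141035e+00
 -7.02145931e-04  1.91629290e+00]
stand frame 0.004288243690445055 -0.07593256646890734
```

View pics/s13.png

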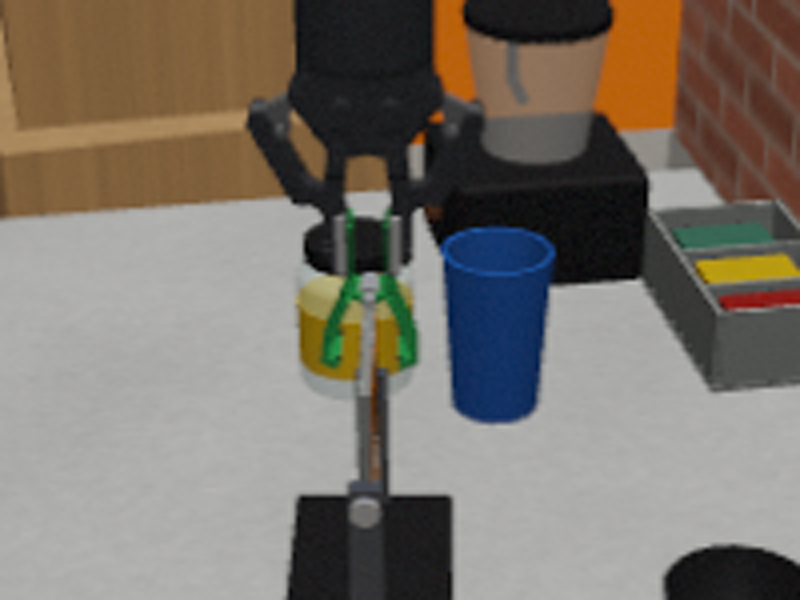

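Call:
carry_out --pt "-0.02 -0.25 0 0 -1" --pt "-0.04 -0.5 0 0 -1" --pt "-0.04 -0.68 0 0 -1" --pt "-0.04 -0.76 0 0 -1" --pt "-0.04 -0.76 0 0 -1" --pt "-0.04 -0.76 0 0 -1" --pt "-0.04 -0.76 0 0 -1"

```text
clock: 18.6
eef_pos: [0.5596, 0.1628, 0.2475]
tool_rot: [0.996, -0.094, -0.0, 0.0]
ft_force: [-0.2, 0.2, 0.3]
grip_width: 0.0223
```

```bash
python3 look.py 14; python3 - <<'E'
from h import *
crop('pics/side14.png','pics/z14.png',250,140,80,110,7)
E
```

```text
18.7 [0.55961995 0.16292186 0.24763271] yaw -10.781326230039477 [ 0.27790177 -0.70942539 -0.59296312] 0.02230563344030358 [ 2.83417812e-01  4.00706517e-01  3.07172441e-01  1.47727184e+00
 -2.18339104e-04  2.04238379e+00]
stand frame 0.00016175601699509388 0.0008669792298643679
```

View pics/z14.png

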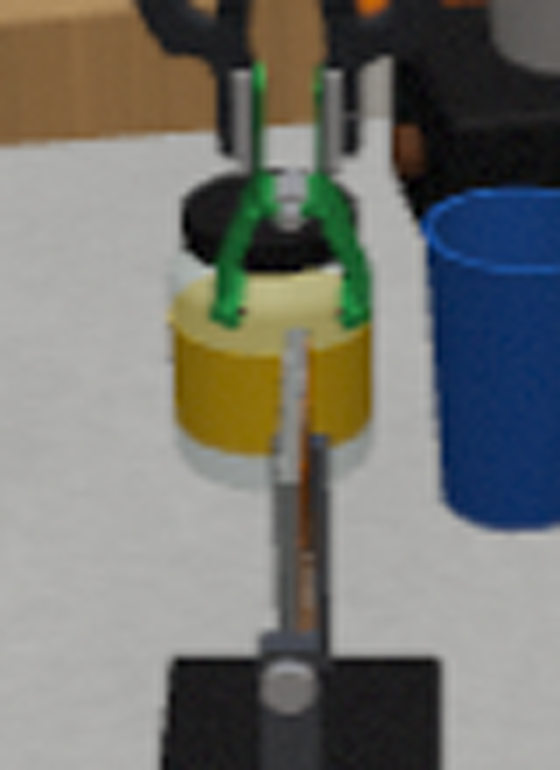

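Call:
carry_out --pt "0 0 0.1 0 -1" --pt "0 0 0.2 0 -1" --pt "0 0 0.3 0 -1" --pt "0 0 0.4 0 -1" --pt "0 0 0.5 0 -1" --pt "0 0 0.57 0 -1" --pt "0 0 0.57 0 -1" --pt "0 0 0.57 0 -1" --pt "0 0 0.57 0 -1"

```text
clock: 19.6
eef_pos: [0.56, 0.1639, 0.1911]
tool_rot: [0.996, -0.093, 0.001, -0.0]
ft_force: [0.4, 0.1, -0.1]
grip_width: 0.0228
```

```bash
python3 look.py 15; python3 - <<'E'
from h import *
crop('pics/side15.png','pics/z15.png',250,150,80,80,9)
crop('pics/top15.png','pics/tc15.png',215,200,120,90,6)
st=np.array([.5593,.1621,0]);a=-.1868
W=lambda P:R.from_euler('z',a).apply(np.array(P,float))+st
P=[(-.018,-.02,.15),(.018,-.02,.15),(0,0,.17),(0,-.06,.17),(0,.06,.17),(-.018,-.02,.16),(.018,-.02,.16),(0,-.013,.239),(0,-.02,.195)]
q=proj('side',W(P));print(((q+.5-[250,150])*9).round())
q=proj('side',W([(-.018,-.02,.20),(.018,-.02,.20),(-.018,-.02,.21),(.018,-.02,.21)]));print('14',((q-[250,140])*7).round())
E
```

```text
19.7 [0.56005178 0.16383749 0.19117062] yaw -10.722727470312233 [-0.10406175  0.86852229 -0.82622667] 0.02255563141921018 [ 2.84606881e-01  4.17693605e-01  1.86967076e-01  1.33873747e+00
 -1.50706800e-05  2.04254974e+00]
stand frame 0.00041602205716485536 0.0018468788477647008
[[310. 531.]
 [439. 531.]
 [375. 434.]
 [369. 539.]
 [381. 337.]
 [309. 500.]
 [439. 500.]
 [369. 229.]
 [371. 387.]]
14 [[233. 355.]
 [337. 355.]
 [233. 329.]
 [336. 329.]]
```

View pics/z15.png

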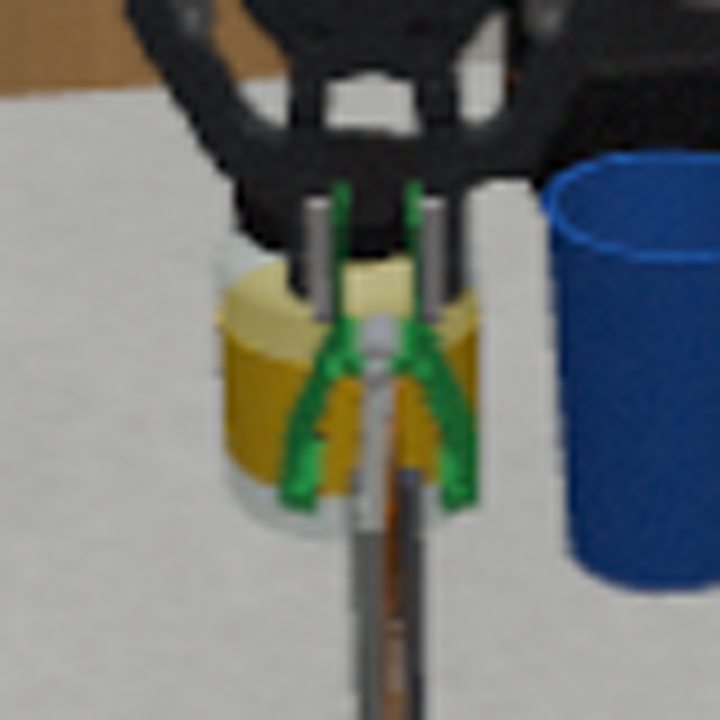

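View pics/tc15.png

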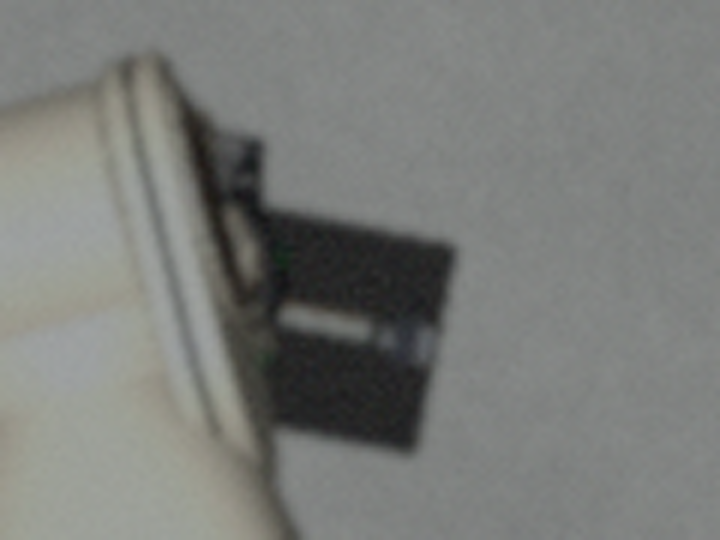

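Call:
carry_out --pt "-0.01 0.01 0.03 0 -1" --pt "-0.01 0.01 0.05 0 -1" --pt "-0.01 0.01 0.05 0 -1" --pt "-0.01 0.01 0.05 0 -1" --pt "-0.01 0.01 0.05 0 -1" --pt "-0.01 0.01 0.05 0 -1"

```text
clock: 20.3
eef_pos: [0.5585, 0.163, 0.1856]
tool_rot: [0.996, -0.093, 0.0, -0.0]
ft_force: [-0.8, 0.3, -1.4]
grip_width: 0.0226
```

```bash
python3 look.py 16; python3 - <<'E'
from h import *
crop('pics/side16.png','pics/z16.png',250,150,80,80,9)
E
```

```text
20.4 [0.55851722 0.16290004 0.18555859] yaw -10.727752296470127 [0.09881878 0.64488393 0.29480886] 0.02271309556839568 [ 2.83808498e-01  4.17754374e-01  1.72378876e-01  1.32534233e+00
 -2.88466408e-05  2.04183942e+00]
stand frame -0.0009177384045354702 0.0006407515945505213
```

View pics/z16.png

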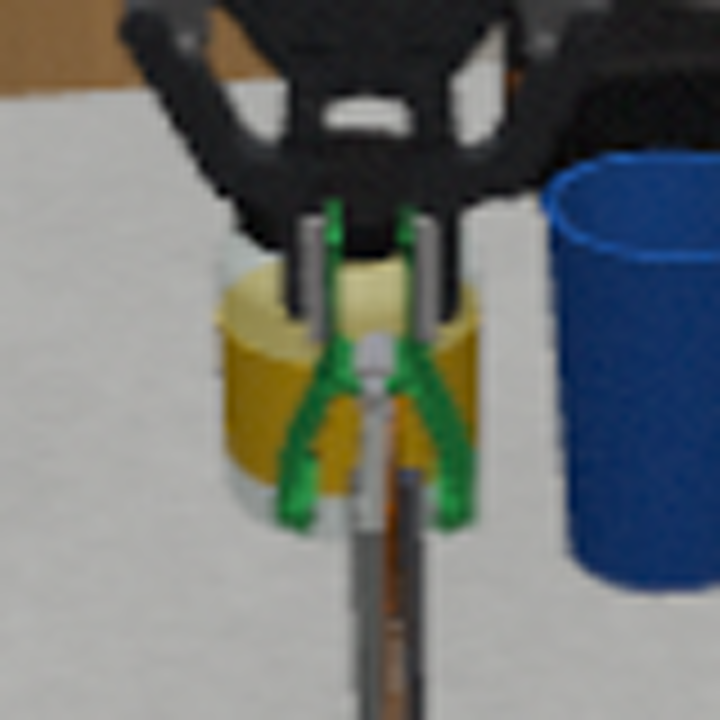

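View pics/side16.png

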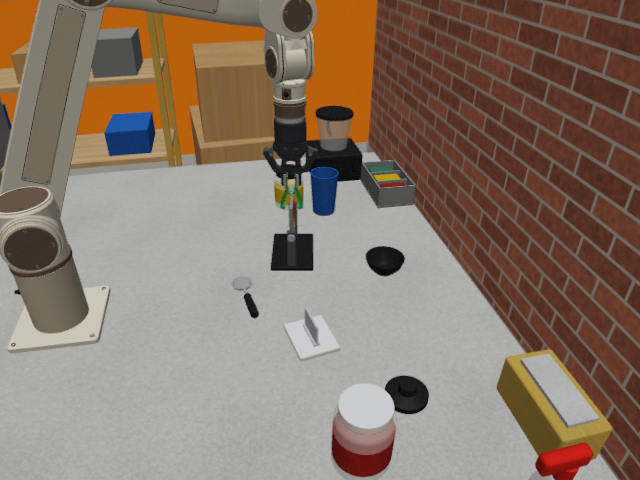

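```bash
python3 - <<'E'
from workcell import order,bot
print(order.job_done()); o=bot.get_obs(); print(o['clock'],o['ft_force'],o['grip_width'])
E
```

```text
the job is handed in; nothing more can be done
None
the job is handed in; nothing more can be done
```

I flipped the sign over to its stop with the orange face to the customers. I then took the clip off the rack squeezed wide open and handed the job in, holding it over the middle of the sign's top edge. The hand-in reports no verdict, so everything below comes from my own last checks.

**Last checks, at 20.4 s of the 64 s allowed:**
- **Position:** the tool was 1 mm off the panel's mid-plane and under 1 mm off the middle of the edge. It was square to the sign within about 0.1 degrees.
- **Jaws:** the camera shows them parted on both sides of the panel, with their tips about 18–24 mm below the top edge and a visible gap on each side.
- **Force and grip:** the wrist force was within noise, under 1 N. The fingers read 22.7 mm apart on the handles. I never measured the jaw angle directly; the picture shows the handles parallel.
- **Panel:** it still looks upright. I judged this from the picture and from an earlier 8 N push against the stop, without measuring the angle.
- **Other things on the counter:** they show no visible movement in the last side picture, though the yellow jar is partly hidden there behind the clip.

**What went wrong or disagreed:**
- **Fingertip position:** the images and the first contact showed the shut fingertips about 38 mm higher than the stated 25 mm ahead of the tool point. My first push went over the panel without touching it. I worked from the images after that.
- **Clip height:** the images and the tool reading differ by several millimetres, so I aimed for the middle of the allowed range.
- **Pressing on the sign:** on the last push of the flip, the upper part of the fingers briefly pressed on the panel's top edge with about 23 N. I raised the tool and finished the push cleanly.

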